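Click the last leg into the camera stand

ROBOT

A 6-joint arm with a two-finger parallel gripper is mounted at the origin on the work surface. World frame = base frame: x ahead of the robot, y to its left, z up, the work surface at z = 0. Lengths are in mm, angles in rad, forces in N, time in s.
With the tool pointing down it reaches from about 350 to 775 mm from the base axis. Payload 7.3 kg.
Tool frame: the origin (TCP) lies at the very end of the fingers, on their centre line; the grasp point (between the pads) lies 19 mm behind it; z points along the fingers, y is the line along which they close (so a half turn about z gives the same grasp; the last joint's range is limited). The gripper opens to 92 mm and grips with 3 to 60 N. Pads are 19 mm wide; open, the fingers measure 130 mm over their backs; the gripper's body (75 mm by 190 mm) begins 47 mm behind the grasp point.
Start: joints at [-1.287, 0.342, 1.524, -0, 1.275, -0.146], TCP at [218.786, -477.261, 226.741] pointing down, gripper open.
Joint ranges: [-2.53, 2.53], [-0.77, 2.02], [0.04, 2.7], [-1, 4.14], [0.28, 2.66], [-3.11, 3.11]. Speed limits (rad/s): [2.57, 2.57, 3.14, 3.14, 3.14, 3.14].

INTERFACE

Orientations are given as [roll, pitch, yaw] about the fixed x, y, z axes, in that order (R = Rz(yaw) Ry(pitch) Rx(roll)).
In Python, from plant import get_obs, capture, close_job gives the robot as it stands. The module is installed in compiled form; this text tells all that it offers.
- The arm moves only by the shell command python3 -m handwheel 'ROWS'. ROWS is JSON, a list of rows, each a list of 3 entries, a list of its own where there are three numbers: the turn, a rotation vector about the tool's x, y, z in degrees, then the shift along the tool's x, y, z in m, then the opening, from 0 (shut) to 1 (fully open). A call has 1 to 12 rows; each row is the pose to reach, as a shift and turn from the pose commanded when the call began, along the tool's axes at that moment; what a row does not reach only later rows make up. A row lasts 1/10 s, in which the tool goes at most 50 mm and 8.59 degrees, less where a joint would pass 70% of its speed; a pose out of reach is approached as far as the arm can. A call with a gripper value outside its range is refused whole. The fingers move at their own pace and stop on an object; the grip force is fixed at half the most. Time passes only in rows, so rows that repeat a pose let the fingers close. It gives the time, the measured TCP pose, the force, the opening and the grip force at its end, in the units of the state.
- get_obs(): the state, without advancing time (a new reading comes with each control period).
- capture(name): name is "side" or "top" or "wrist"; returns a dict with "image" (420x560x3 uint8, red, green, blue), "depth" (420x560 float32, mm along the optical axis (not along the pixel's ray), 0 where there is no reading), "fx", "fy", "cx", "cy" (pixels), "camera_from_world" (4x4, takes a point from world to camera coordinates). Camera axes: x right, y down, z forward; pixel columns grow to the right and rows downward; lengths in mm; the calibration is good to about 2 mm. A picture is of the moment at which its call begins.
- close_job(): hands the job in; it is judged then, once.
The state is a dict: "time": time; "joint_positions": joint angles; "dq": joint speeds; "tau": joint torques, N m; "tool_pos": TCP position; "tcp_rot": TCP orientation; "contact_force": force on the tool from outside, world axes, zero at the start; "moment": the same for the moment, N m; "grip_width": finger opening in mm; "finger_force": force on a finger pad.
Only numpy, scipy, OpenCV 4.12 (cv2) and the standard library are available. Lean on these libraries where they do the work, as an engineer would, in place of code of your own. Each camera call takes 0.05 s, during which the arm holds its last target. There are 200 camera calls.

TASK

The bench stand for the inspection camera still lacks one leg: take the loose leg from the accessory tray and fit it into the stand's empty socket. Its two spring buttons have to be pinched flush with the leg to let the socket tube slide over them (do not ram it in), then push the leg fully home until both buttons pop out through the holes in the socket, and let go of it with its rubber foot on the bench. Leave the circuit board, the logic pod and the solvent bottle standing where they are.

Things in the scene. Friction and masses are not known exactly. Their poses are not given: they have to be found in the camera images.
- leg: The loose leg; its origin is its centre. A square aluminium tube 26 x 26 mm, 240 mm long, 0.22 to 0.37 kg. x runs along the leg to its nose (+120 mm), y to its left, z up. It balances some 5 mm from here towards the foot. At the start it lies level, nose half in a tray channel whose walls (2 to 4 mm from the buttons) leave no room for fingers, foot half sticking out of the tray's open end.
- leg_foot (a point): Middle of the leg's foot end (black cap), 120 mm behind its centre; axes as the leg's. A rubber foot (24 mm dia) stands under the leg 17 mm from this end; its sole is 30 mm below the leg's centre line, so the level leg has its centre line 30 mm above the bench, its underside 17 mm.
- leg_nose (a point): Middle of the leg's nose end, 120 mm ahead of its centre; axes as the leg's. The black nose plug tapers from 26 to 19 mm square over the last 16 mm.
- leg_buttons (a point): Point on the leg's centre line midway between its two brass spring buttons, 34 mm behind the nose end; axes as the leg's. The buttons are round, 12 mm dia, in the left (+y) and right (-y) faces at mid-height; left alone each stands 6 mm proud (38 mm over both). Their sides are straight: an unpressed button stops at the socket's rim.
- button_left (a joint): How far the left button is pushed in, m: 0 = fully out, 0.006 = flush with the leg's face. Spring 3 N to start, 6.6 N when flush.
- button_right (a joint): The same for the right button.
- stand: The stand: grey cast hub (100 mm dia, 60 mm high; it does not shift) with a 26 mm dia mast stub on its axis, 150 mm high. Origin: on the bench under the mast's axis. Two legs are already clicked in, at 120 degrees either side of the empty socket. Axes as the empty socket's.
- socket_mouth (a point): Centre line of a fitted leg at the mouth of the empty socket tube, 30 mm above the bench, 105 mm from the mast's axis; x points into the socket, towards the mast, z up. The tube is 34 mm square outside, its bore 29 mm square (centre 1 mm above this point) and 61 mm deep. A leg put 20 to 28 mm in rests there by itself, on the bore and its foot.
- socket_holes (a point): Midway between the two 16 mm round holes in the left and right walls (2.5 mm thick) of the empty socket tube, 26 mm in from its mouth; axes as the socket's. A leg pushed to the end of the bore has its buttons here. Buttons pressed flush and let go with part of them under the tube's rim stay caught under it.
- tray_mouth (a point): Grey plastic accessory tray, 130 x 98 mm, walls to 45 mm high, fixed. This point is the centre of the open end of the channel that holds the leg (44 mm wide, floor 17 mm over the bench), 30 mm above the bench; x points into the channel. The leg lies along x.
- board: Bystander: green circuit board, 110 x 70 mm, on black standoffs, top at 20 mm with parts to 33 mm. Origin: under its middle, on the bench.
- pod: Bystander: logic analyser pod, black box with a blue top, 160 x 96 mm, 39 mm high. Origin: under its middle, on the bench.
- bottle: Bystander: white solvent bottle with a yellow band and a blue cap, 54 mm dia, 156 mm high. Origin: centre of its underside.

How it is judged (in metres and radians):
On the way:
1. both buttons are pressed in and under the socket tube (value of joint each of button_left, button_right above 0.002 m and x of leg_nose in the frame of socket_mouth between 0.034 and 0.056 m), for 0.03 s.
At the end, for the whole second after the job is handed in: The leg's nose is 60 mm (within 3 mm) inside the empty socket, the leg level and in line with it (within 0.06 rad), foot down, both buttons fully out (within 1.5 mm) through the socket's holes; board, pod and bottle within 30 mm of where they stood, the bottle upright; nothing held (x of leg_nose in the frame of socket_mouth between 0.057 and 0.063 m and y of leg_nose in the frame of socket_mouth between -0.004 and 0.004 m and z of leg_nose in the frame of socket_mouth between -0.005 and 0.005 m and angle between the x axis of leg and the x axis of socket_mouth, either way round below 0.06 rad and angle between leg's own z axis and vertical below 0.08 rad and value of joint each of button_left, button_right below 0.0015 m and distance of each of board, pod, bottle from where it was at the start of the episode below 0.03 m and angle between bottle's own z axis and vertical below 0.1 rad); the robot touches nothing.
It fails at once if the circuit board is pushed more than 30 mm from its place (distance of board from where it was at the start of the episode above 0.03 m).
It fails at once if the logic pod is pushed more than 30 mm from its place (distance of pod from where it was at the start of the episode above 0.03 m).
It fails at once if the solvent bottle is pushed more than 30 mm from its place (distance of bottle from where it was at the start of the episode above 0.03 m).
It fails at once if the solvent bottle is knocked over (angle between bottle's own z axis and vertical above 0.5 rad).
It fails at once if the leg is rammed against the stand (over 80 N) (contact force between leg and stand above 80 N).
It also fails if it takes over 58 s, if anything falls off the work surface, if the arm or the gripper's body presses on something with over 40 N, if the wrist force passes 120 N, or if a joint passes its speed limit or range.

## Working session

There is one attempt and no reset: what is moved stays moved. The work goes in short steps, Python scripts to look and compute and a shell command to move; the robot and the scene stay as the last step left them, time stands still between calls to the robot, and variables do not carry over. Pictures are saved under pics/ and viewed, at most 13 in all, crops included, and the job is handed in when it is done.

```bash
mkdir -p pics; cat > h.py <<'E'
import numpy as np, cv2
from plant import get_obs, capture, close_job
def snap(n,f):
    c=capture(n); cv2.imwrite('pics/'+f+'.png',c['image'][:,:,::-1]); np.savez('pics/'+f+'.npz',**c); return c
def world(c):
    d=c['depth']; v,u=np.mgrid[:d.shape[0],:d.shape[1]]
    P=np.stack([(u-c['cx'])/c['fx']*d,(v-c['cy'])/c['fy']*d,d,np.ones_like(d)],-1)
    return (P@np.linalg.inv(c['camera_from_world']).T)[...,:3]
E
python3 -c "
from h import *
for n in ['top','side']: 
    c=snap(n,n+'0'); print(n,c['fx'],np.linalg.inv(c['camera_from_world']).round(2).tolist())
print(get_obs())"
```

```text
top 486.17126444018425 [[0.02, -1.0, 0.08, 427.93], [-1.0, -0.02, 0.02, 2.55], [-0.02, -0.08, -1.0, 1321.15], [0.0, 0.0, 0.0, 1.0]]
side 518.85725388405 [[-0.97, -0.19, 0.16, 351.89], [-0.25, 0.69, -0.68, 873.36], [0.02, -0.7, -0.72, 959.09], [0.0, 0.0, 0.0, 1.0]]
{'time': 0.1, 'joint_positions': array([-1.28699230e+00,  3.42664475e-01,  1.52492594e+00, -1.77243977e-05,
        1.27542292e+00, -1.46001405e-01]), 'dq': array([-5.27352692e-05, -2.25103432e-03, -2.39393726e-03, -8.58669257e-05,
        7.01446590e-04,  7.81456610e-04]), 'tau': array([ 1.25245693e-03, -4.32006383e+01, -2.44694960e+01,  7.19551393e-02,
        5.26176696e-02, -6.50677021e-05]), 'tool_pos': array([ 218.67321952, -476.88048076,  226.10698561]), 'tcp_rot': array([-3.14018462e+00, -1.89916738e-04,  4.29810473e-01]), 'contact_force': array([-0.12978624,  0.08259902,  0.11339924]), 'moment': array([ 0.01298473, -0.00659112,  0.02159871]), 'finger_force': 0.0, 'grip_width': 91.75264449416386}
```

View pics/top0.png

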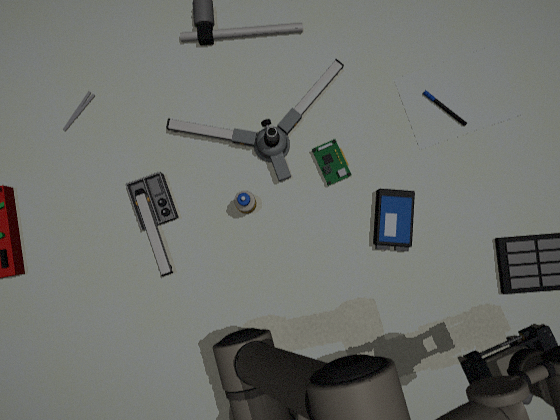

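View pics/side0.png

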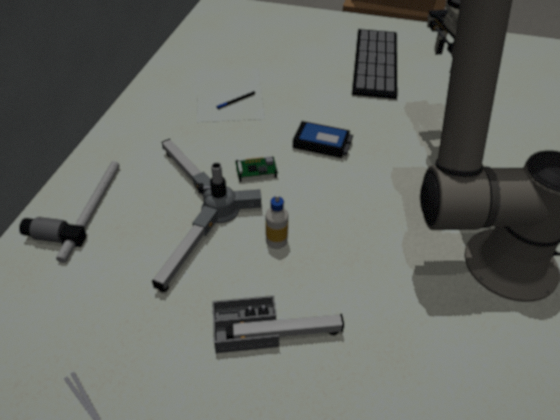

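The top view shows the stand hub at (272,140), its empty socket mouth at about (284,178), and the leg running from its foot at (166,273) to its nose near (141,195) in the tray. The bottle is at (245,202), the board at (331,162) and the pod at (395,218). The side view agrees.

```bash
cat > m.py <<'E'
from h import *
c=dict(np.load('pics/top0.npz')); W=world(c)
def box(u0,u1,v0,v1): return W[v0:v1,u0:u1].reshape(-1,3), c['image'][v0:v1,u0:u1].reshape(-1,3).astype(int)
def rect(P): 
    r=cv2.minAreaRect(P[:,:2].astype(np.float32)); return np.round(r[0],1),np.round(r[1],1),round(r[2],1),len(P)
P,I=box(125,185,165,285)
m=(abs(P[:,2]-43)<7)&(I.min(1)>110); print('legbright',rect(P[m]),P[m].mean(0))
L=P[m]; ctr=L[:,:2].mean(0); u,s,vt=np.linalg.svd(L[:,:2]-ctr,full_matrices=False); d=vt[0]*np.sign(vt[0][0]); t=(L[:,:2]-ctr)@d
print('dir',d,np.degrees(np.arctan2(d[1],d[0])),'ends',ctr+d*t.min(),ctr+d*t.max())
m=(P[:,2]>20)&(P[:,2]<60); q=P[m][:,:2]; t=(q-ctr)@d; s=(q-ctr)@np.array([-d[1],d[0]]); k=abs(s)<10
print('foot end',ctr+d*t[k].min(), t[k].min(), 'width',np.percentile(s[t<-60],[1,50,99]))
P,I=box(255,295,115,150); m=P[:,2]>120; print('mast',rect(P[m]),P[m][:,2].max())
P,I=box(255,295,115,165); m=(P[:,2]>50)&(P[:,2]<70); print('hub',rect(P[m]))
P,I=box(268,300,150,190); m=(P[:,2]>40)&(P[:,2]<54); print('sock',rect(P[m]),P[m].mean(0)); 
S=P[m][:,:2]; print(cv2.boxPoints(cv2.minAreaRect(S.astype(np.float32))))
for n,b in dict(legL=(160,240,112,142),legR=(292,350,55,125)).items():
    P,I=box(*b); m=(P[:,2]>36)&(P[:,2]<52)&(I.min(1)>110); x=P[m][:,:2]; o=x.mean(0); v=np.linalg.svd(x-o,full_matrices=False)[2][0]; print(n,o,np.degrees(np.arctan2(v[1],v[0])),m.sum())
P,I=box(225,262,185,220); m=P[:,2]>60; print('bottle',rect(P[m]),P[m][:,2].max()); m=P[:,2]>145;print(rect(P[m]))
P,I=box(305,360,130,195); m=(P[:,2]>10)&(P[:,2]<45); print('board',rect(P[m]))
P,I=box(365,425,180,255); m=(P[:,2]>30)&(P[:,2]<50); print('pod',rect(P[m]))
P,I=box(120,185,165,240); m=(P[:,2]>25)&(P[:,2]<60); print('tray+leg',np.percentile(P[m],[1,99],axis=0))
E
python3 m.py; python3 - <<'E'
import cv2,sys
sys.path.insert(0,'.')
a=cv2.imread('pics/top0.png')[100:290,115:365]
cv2.imwrite('pics/crop0.png',cv2.resize(a,None,fx=3.1,fy=3.1,interpolation=cv2.INTER_CUBIC))
E
```

```text
legbright (array([469.8, 303.6]), array([216.2,  57.9]), 20.0, 728) [463.25575339 318.13396889  43.14038851]
dir [0.93472426 0.35537383] 20.816357040521204 ends [363.21787138 280.10045853] [565.54369601 357.02293223]
foot end [356.37413637 277.49853153] -114.3456113072474 width [-13.00262645  -1.42061572  13.60974005]
mast (array([578.6,   3.2]), array([300.9,  24.7]), 3.1, 118) 1321.14998772595
hub (array([726. ,   7.3]), array([ 96.1, 139.3]), 78.8, 497)
sock (array([651.7, -13.5]), array([72.8, 42.3]), 19.8, 353) [651.42519539 -14.35561543  48.2547906 ]
[[610.255      -5.9614506]
 [624.5636    -45.75178  ]
 [693.0542    -21.122625 ]
 [678.7456     18.667706 ]]
legL [747.39177772 200.3899665 ] -99.26610871050286 523
legR [ 866.2923408  -111.42234021] 140.9180992082702 534
bottle (array([507.4,  37.6]), array([165.6,  52.4]), 41.3, 376) 1321.14998772595
(array([488.2,  43.7]), array([145.4,  13.1]), 29.1, 22)
board (array([ 655.2, -159.8]), array([137.6,  74.5]), 24.9, 1075)
pod (array([ 514.9, -318.7]), array([ 97.2, 158.7]), 86.3, 2083)
tray+leg [[451.48582395 264.06193598  25.43260219]
 [622.8787358  390.4586233   50.12822378]]
```

View pics/crop0.png

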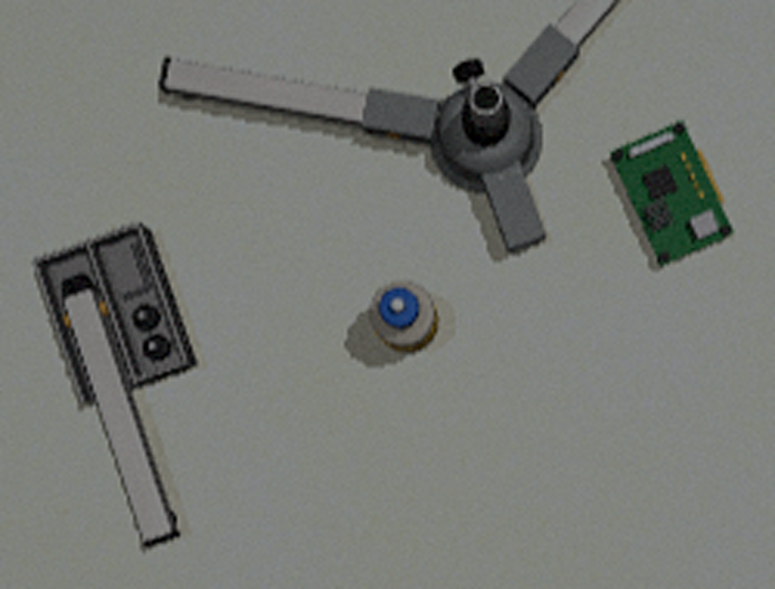

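The crop confirms the leg and the empty socket are nearly parallel, both at a yaw of about 20.8°. The bottle (crop 400,307) stands well left of the socket axis and the board (670,200) well right. The tray mouth crosses the leg around (115,390).

```bash
cat > go.py <<'E'
import sys,json; from h import *
from scipy.spatial.transform import Rotation as R
# usage: go.py x y z yawdeg  ... targets; prints turn & shift in tool axes from the present pose
o=get_obs(); p=o['tool_pos']; Q=R.from_euler('xyz',o['tcp_rot'])
a=np.array(sys.argv[1:],float).reshape(-1,4)
print('at',p.round(1),np.degrees(o['tcp_rot']).round(2),'t',o['time'],'F',o['contact_force'].round(1),'w',round(o['grip_width'],1))
for x,y,z,w in a:
    T=R.from_euler('xyz',[np.pi,0,np.radians(w)])
    print((Q.inv()*T).as_rotvec(degrees=True).round(2),(Q.inv().apply(np.array([x,y,z])-p)/1000).round(4), 'mm',np.linalg.norm([x,y,z]-p).round())
E
python3 go.py 330 -330 250 20.83 500 -100 250 20.83 480 150 250 20.83 446 310 110 20.83
```

```text
at [ 218.7 -476.9  226.1] [-1.7992e+02 -1.0000e-02  2.4630e+01] t 0.1 F [-0.1  0.1  0.1] w 91.8
[-0.08 -0.01  3.8 ] [ 0.1624 -0.0872 -0.0237] mm 186.0
[-0.08 -0.01  3.8 ] [ 0.4128 -0.2254 -0.0235] mm 471.0
[-0.08 -0.01  3.8 ] [ 0.4988 -0.461  -0.0231] mm 680.0
[-0.08 -0.01  3.8 ] [ 0.5345 -0.6204  0.1171] mm 827.0
```

```bash
python3 -m handwheel '[[[0,0,3.8],[0.413,-0.225,-0.0235],1],[[0,0,3.8],[0.413,-0.225,-0.0235],1],[[0,0,3.8],[0.413,-0.225,-0.0235],1],[[0,0,3.8],[0.413,-0.225,-0.0235],1],[[0,0,3.8],[0.413,-0.225,-0.0235],1],[[0,0,3.8],[0.413,-0.225,-0.0235],1],[[0,0,3.8],[0.413,-0.225,-0.0235],1],[[0,0,3.8],[0.413,-0.225,-0.0235],1],[[0,0,3.8],[0.413,-0.225,-0.0235],1],[[0,0,3.8],[0.413,-0.225,-0.0235],1],[[0,0,3.8],[0.413,-0.225,-0.0235],1]]'
python3 go.py 480 150 250 20.83 446 310 110 20.83
```

```text
time: 1.2
tool_pos: [501.6, -98.1, 249.8]
tcp_rot: [-3.141, -0.0, 0.368]
contact_force: [0.2, -0.5, 0.2]
grip_width: 91.9
finger_force: 0.0
at [501.6 -98.1 249.8] [-179.96   -0.     21.07] t 1.2 F [ 0.2 -0.5  0.2] w 91.9
[-0.04 -0.    0.24] [ 6.900e-02 -2.393e-01 -1.000e-04] mm 249.0
[-0.04 -0.    0.24] [ 0.0948 -0.4007  0.14  ] mm 435.0
```

```bash
python3 -m handwheel '[[[0,0,0],[0.069,-0.239,0],1],[[0,0,0],[0.069,-0.239,0],1],[[0,0,0],[0.069,-0.239,0],1],[[0,0,0],[0.069,-0.239,0],1],[[0,0,0],[0.069,-0.239,0],1],[[0,0,0],[0.095,-0.401,0.14],1],[[0,0,0],[0.095,-0.401,0.14],1],[[0,0,0],[0.095,-0.401,0.14],1],[[0,0,0],[0.095,-0.401,0.14],1],[[0,0,0],[0.095,-0.401,0.14],1],[[0,0,0],[0.095,-0.401,0.14],1],[[0,0,0],[0.095,-0.401,0.14],1]]'
python3 -c "
from h import *
c=snap('wrist','w1')"
python3 go.py 446 310 11 20.83
```

```text
time: 2.4
tool_pos: [447.6, 306.8, 111.0]
tcp_rot: [3.141, -0.001, 0.363]
contact_force: [0.3, 0.3, 0.1]
grip_width: 91.7
finger_force: 0.0
at [448.  306.8 111.5] [ 1.7998e+02 -1.1000e-01  2.0750e+01] t 2.45 F [ 0.7 -0.3  0.8] w 91.8
[ 0.02 -0.11 -0.08] [-0.0009 -0.0038  0.1005] mm 101.0
```

View pics/w1.png

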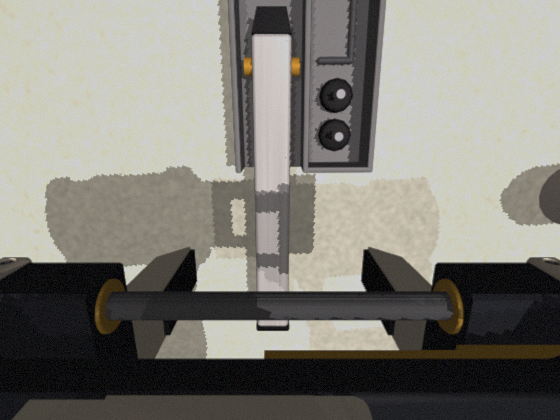

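The wrist picture shows the leg upright at columns 253–289, with its buttons at (248,67) and (296,67) and its nose tip at row 8. The open fingers straddle it, centred near column 279. I'll refine the leg pose from this picture's depth.

```bash
python3 - <<'E'
from h import *
c=dict(np.load('pics/w1.npz')); W=world(c); I=c['image'].astype(int)
y=np.array([.3556*-1,.9346]); d=np.array([.9346,.3556])
for r in (60,100,140,240):
    row=W[r,235:300]; k=np.where((abs(row[:,2]-43)<5)&(I[r,235:300].min(1)>120))[0]; k=k[(k>10)]
    a=row[[k.min(),k.max()]]; print(r,a.round(1).tolist(),a.mean(0).round(1),'s',(a[:,:2]@y).round(1))
for uv in [(248,67),(296,67),(271,10),(271,34)]: p=W[uv[1],uv[0]]; print(uv,p.round(1),'t',(p[:2]@d).round(1),'s',(p[:2]@y).round(1))
o=get_obs()['tool_pos']; print('tcp t,s',o[:2]@d,o[:2]@y)
E
```

```text
60 [[548.0, 364.9, 40.9], [556.6, 342.1, 41.0]] [552.3 353.5  41. ] s [146.1 121.8]
100 [[524.8, 355.9, 41.8], [533.2, 333.7, 41.9]] [529.  344.8  41.9] s [146.  122.3]
140 [[499.7, 347.1, 40.9], [508.5, 324.0, 41.3]] [504.1 335.6  41.1] s [146.7 122. ]
240 [[429.8, 319.7, 42.5], [435.4, 304.6, 42.2]] [432.6 312.1  42.4] s [146.  129.8]
(248, 67) [543.5 367.5  34.1] t 638.6 s 150.2
(296, 67) [555.  336.9  34.8] t 638.5 s 117.5
(271, 10) [579.7 364.1  38.5] t 671.3 s 134.2
(271, 34) [566.4 359.1  41.4] t 657.0 s 134.2
tcp t,s 527.7650807400174 127.39505555402906
```

```bash
python3 -m handwheel '[[[0,0,0],[0,-0.006,0.04],1],[[0,0,0],[0,-0.006,0.08],1],[[0,0,0],[0,-0.006,0.1],1],[[0,0,0],[0,-0.006,0.1],1],[[0,0,0],[0,-0.006,0.1],0.15],[[0,0,0],[0,-0.006,0.1],0.15],[[0,0,0],[0,-0.006,0.1],0.15],[[0,0,0],[0,-0.006,0.1],0.15],[[0,0,0],[0,-0.006,0.1],0.15],[[0,0,0],[0,-0.006,0.1],0.15],[[0,0,0],[0,-0.006,0.1],0.15],[[0,0,0],[0,-0.006,0.1],0.15]]'
```

```text
time: 3.65
tool_pos: [444.5, 313.6, 10.1]
tcp_rot: [3.141, 0.0, 0.364]
contact_force: [0.3, -0.4, 0.1]
grip_width: 32.4
finger_force: 0.0
```

```bash
python3 -m handwheel '[[[0,0,0],[0,0,0],0.1],[[0,0,0],[0,0,0],0.1],[[0,0,0],[0,0,0],0.1],[[0,0,0],[0,0,0],0.1],[[0,0,0],[0,0,-0.02],0.1],[[0,0,0],[0,0,-0.06],0.1],[[0,0,0],[0,0,-0.1],0.1],[[0,0,0],[0,0,-0.15],0.1],[[0,0,0],[0,0,-0.2],0.1],[[0,0,0],[0,0,-0.23],0.1],[[0,0,0],[0,0,-0.23],0.1],[[0,0,0],[0,0,-0.23],0.1]]'; python3 go.py 483 -78 241 20.83
python3 -c "
from h import *
c=snap('wrist','w2')"
```

```text
time: 4.85
tool_pos: [444.0, 313.4, 239.2]
tcp_rot: [3.142, 0.001, 0.364]
contact_force: [-0.1, 0.4, -3.3]
grip_width: 25.7
finger_force: 29.9
at [444.  313.4 239.2] [1.800e+02 7.000e-02 2.083e+01] t 4.85 F [-0.1  0.4 -3.3] w 25.7
[0.   0.07 0.  ] [-0.1027  0.3797 -0.0016] mm 393.0
```

View pics/w2.png

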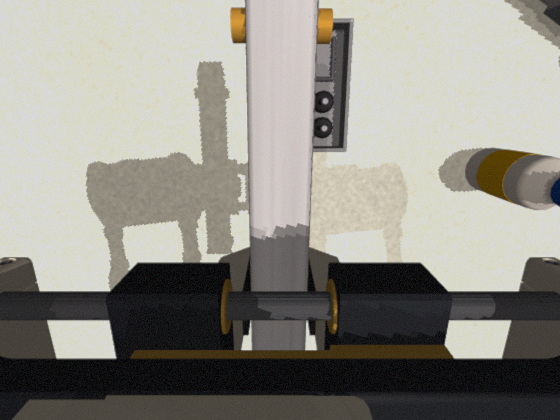

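The leg is gripped in line with the tool: its columns run 246–316, the buttons are at (239,25) and (324,25), and it is clear of the tray. Next I'll check that it is level and carry it to a standoff in front of the socket.

```bash
python3 - <<'E'
from h import *
c=dict(np.load('pics/w2.npz')); W=world(c); d=np.array([.9346,.3556]);y=np.array([-.3556,.9346])
for r in (15,60,120,180,220):
    p=np.median(W[r-3:r+4,265:300].reshape(-1,3),0); k=[ (W[r,u,:2]@y).round(1) for u in (250,311)]; print(r,p.round(1),p[:2]@d,k)
for u in(236,327): print(W[25,u].round(1),W[25,u,:2]@d,W[25,u,:2]@y)
E
python3 go.py 453.8 -88.9 239 20.83
```

```text
15 [549.5 354.1 270.9] 639.4726444060265 [np.float64(146.8), np.float64(125.5)]
60 [536.1 349.  271. ] 625.1763630887734 [np.float64(147.2), np.float64(124.9)]
120 [516.7 341.6 271.1] 604.3242957955354 [np.float64(147.7), np.float64(124.3)]
180 [494.9 333.2 271.2] 581.0445046070995 [np.float64(148.5), np.float64(123.5)]
220 [479.1 327.2 271.2] 564.106297446078 [np.float64(148.7), np.float64(93.8)]
[541.9 369.4 265. ] 637.8561494528095 152.51896246529904
[554.  338.  264.7] 637.9489199796812 118.92072262032467
at [443.5 313.1 238.1] [179.98   0.22  20.83] t 4.9 F [-0.5  0.5 -3.2] w 26.1
[ 0.02  0.22 -0.  ] [-1.333e-01  3.794e-01 -3.000e-04] mm 402.0
```

```bash
python3 -m handwheel '[[[0,0,0],[-0.133,0.379,0],0.1],[[0,0,0],[-0.133,0.379,0],0.1],[[0,0,0],[-0.133,0.379,0],0.1],[[0,0,0],[-0.133,0.379,0],0.1],[[0,0,0],[-0.133,0.379,0],0.1],[[0,0,0],[-0.133,0.379,0],0.1],[[0,0,0],[-0.133,0.379,0],0.1],[[0,0,0],[-0.133,0.379,0],0.1],[[0,0,0],[-0.133,0.379,0],0.1],[[0,0,0],[-0.133,0.379,0],0.1],[[0,0,0],[-0.133,0.379,0.05],0.1],[[0,0,0],[-0.133,0.379,0.05],0.1]]'; python3 go.py 453.8 -88.9 40 20.83
```

```text
time: 6.1
tool_pos: [450.7, -85.0, 184.6]
tcp_rot: [-3.132, 0.01, 0.365]
contact_force: [-2.1, -0.3, -2.6]
grip_width: 25.8
finger_force: 30.0
at [450.7 -85.  184.6] [-179.47    0.58   20.92] t 6.1 F [-2.1 -0.3 -2.6] w 25.8
[-0.53  0.58  0.09] [0.003  0.006  0.1446] mm 145.0
```

```bash
python3 -m handwheel '[[[0,0,0],[0,0,0.05],0.1],[[0,0,0],[0,0,0.1],0.1],[[0,0,0],[0,0,0.12],0.1],[[0,0,0],[0,0,0.12],0.1],[[0,0,0],[0,0,0.12],0.1],[[0,0,0],[0,0,0.12],0.1]]'; python3 go.py 453.8 -88.9 40 20.83
python3 -c "
from h import *
c=snap('wrist','w3')"
```

```text
time: 6.7
tool_pos: [456.5, -88.0, 72.1]
tcp_rot: [3.139, -0.003, 0.364]
contact_force: [0.2, -0.1, -2.7]
grip_width: 25.7
finger_force: 30.0
at [456.5 -88.   72.1] [ 1.7987e+02 -1.5000e-01  2.0880e+01] t 6.7 F [ 0.2 -0.1 -2.7] w 25.7
[ 0.13 -0.15  0.05] [-0.003  -0.0002  0.0321] mm 32.0
```

View pics/w3.png

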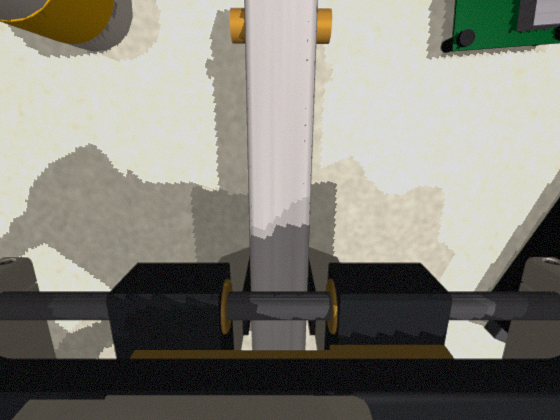

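The wrist picture shows the leg straight in the grip, with the buttons at (238,25) and (324,25), but the socket is out of view. I'll lower to insertion height and measure the nose against the socket with the top camera.

```bash
python3 -m handwheel '[[[0,0,0],[-0.003,0,0.03],0.1],[[0,0,0],[-0.003,0,0.055],0.1],[[0,0,0],[-0.003,0,0.06],0.1],[[0,0,0],[-0.003,0,0.06],0.1],[[0,0,0],[-0.003,0,0.06],0.1]]'; python3 go.py 453.8 -88.9 11 20.83
python3 -c "
from h import *
c=snap('top','t4'); s=snap('side','s4')
a=cv2.resize(c['image'][135:255,230:350],None,fx=3.3,fy=3.3,interpolation=2); b=cv2.resize(s['image'][150:270,180:300],None,fx=3.3,fy=3.3,interpolation=2)
cv2.imwrite('pics/c4.png',np.hstack([a,b])[:,:,::-1])"
```

```text
time: 7.25
tool_pos: [453.3, -89.4, 11.6]
tcp_rot: [3.14, -0.002, 0.364]
contact_force: [-0.2, 0.7, -2.8]
grip_width: 25.9
finger_force: 30.0
at [453.3 -89.4  11.6] [ 1.799e+02 -1.100e-01  2.083e+01] t 7.25 F [-0.2  0.7 -2.8] w 25.9
[ 0.1  -0.11 -0.  ] [ 0.0006 -0.0003  0.0006] mm 1.0
```

View pics/c4.png

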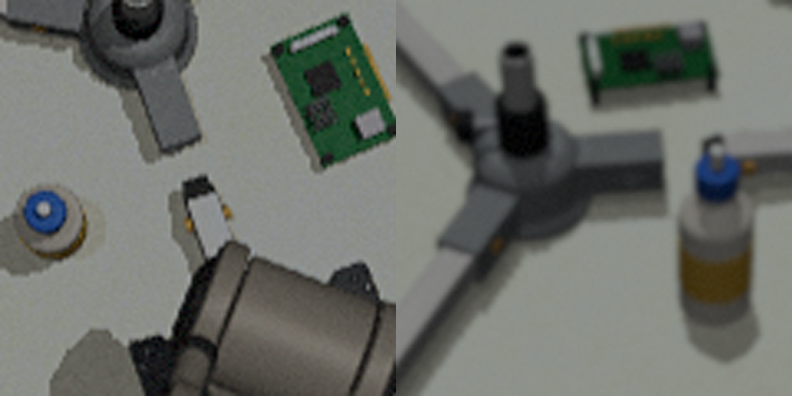

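The crop shows the nose tip at (198,180) just in front of the socket mouth at (181,146), with the axes nearly collinear. Now for numbers on the offset.

```bash
python3 - <<'E'
from h import *
d=np.array([.9346,.3556]);y=np.array([-.3556,.9346])
c=dict(np.load('pics/t4.npz')); W=world(c); I=c['image'].astype(int)
T=W[...,:2]@d; S=W[...,:2]@y; Z=W[...,2]
# image-edge based: sample bench-plane-corrected rays at given height
def plane(u,v,z):
    M=np.linalg.inv(c['camera_from_world']); r=M[:3,:3]@np.array([(u-c['cx'])/c['fx'],(v-c['cy'])/c['fy'],1]); return M[:3,3]+r*(z-M[2,3])/r[2]
g=cv2.GaussianBlur(c['image'],(0,0),0.7).astype(np.float32)
def sample(t,s,z):
    p=np.append(t*d+s*y,[z,1]); q=c['camera_from_world']@p; u=c['fx']*q[0]/q[2]+c['cx']; v=c['fy']*q[1]/q[2]+c['cy']
    return cv2.remap(g,np.float32([[u]]),np.float32([[v]]),1)[0,0]
# profile maps: socket top z=48, leg top z=43.5 ; print edges across s averaged in t
ss=np.arange(-275,-214,1.0)
for n,t0,t1,z in (('sock',572,595,48),('leg',505,518,44)):
    prof=np.array([np.mean([sample(t,s,z) for t in np.arange(t0,t1,2)],0) for s in ss]).mean(1); print(n); print(np.c_[ss,prof].round(0).astype(int).tolist())
tt=np.arange(500,600,2.0); print([(int(t),int(np.mean([sample(t,s,45).mean() for s in(-250,-245,-240)]))) for t in tt])
E
```

```text
sock
[[-275, 139], [-274, 139], [-273, 140], [-272, 140], [-271, 140], [-270, 141], [-269, 140], [-268, 139], [-267, 138], [-266, 135], [-265, 129], [-264, 123], [-263, 115], [-262, 106], [-261, 99], [-260, 94], [-259, 91], [-258, 90], [-257, 90], [-256, 90], [-255, 90], [-254, 90], [-253, 90], [-252, 90], [-251, 90], [-250, 90], [-249, 90], [-248, 90], [-247, 90], [-246, 91], [-245, 91], [-244, 91], [-243, 91], [-242, 91], [-241, 91], [-240, 91], [-239, 91], [-238, 91], [-237, 91], [-236, 91], [-235, 91], [-234, 91], [-233, 90], [-232, 88], [-231, 84], [-230, 79], [-229, 75], [-228, 72], [-227, 74], [-226, 79], [-225, 85], [-224, 91], [-223, 94], [-222, 97], [-221, 98], [-220, 98], [-219, 98], [-218, 98], [-217, 98], [-216, 99], [-215, 100]]
leg
[[-275, 140], [-274, 140], [-273, 140], [-272, 140], [-271, 141], [-270, 141], [-269, 141], [-268, 140], [-267, 140], [-266, 139], [-265, 136], [-264, 132], [-263, 127], [-262, 121], [-261, 115], [-260, 111], [-259, 111], [-258, 114], [-257, 122], [-256, 130], [-255, 136], [-254, 140], [-253, 142], [-252, 143], [-251, 143], [-250, 142], [-24
[... 310 characters left out ...]
, [-224, 97], [-223, 97], [-222, 97], [-221, 98], [-220, 99], [-219, 101], [-218, 106], [-217, 112], [-216, 119], [-215, 126]]
[(500, 142), (502, 142), (504, 142), (506, 141), (508, 141), (510, 141), (512, 142), (514, 142), (516, 142), (518, 139), (520, 124), (522, 94), (524, 58), (526, 38), (528, 31), (530, 29), (532, 29), (534, 33), (536, 51), (538, 84), (540, 116), (542, 134), (544, 139), (546, 140), (548, 139), (550, 139), (552, 140), (554, 140), (556, 140), (558, 138), (560, 127), (562, 105), (564, 78), (566, 61), (568, 64), (570, 76), (572, 86), (574, 89), (576, 90), (578, 90), (580, 90), (582, 90), (584, 90), (586, 91), (588, 91), (590, 92), (592, 92), (594, 91), (596, 91), (598, 91)]
```

```bash
python3 -m handwheel '[[[0,0,0],[0.01,0.0007,0],0.1],[[0,0,0],[0.02,0.0007,0],0.1],[[0,0,0],[0.028,0.0007,0],0.1],[[0,0,0],[0.033,0.0007,0],0.1],[[0,0,0],[0.037,0.0007,0],0.1],[[0,0,0],[0.040,0.0007,0],0.1],[[0,0,0],[0.040,0.0007,0],0.1]]'
```

```text
time: 8.05
tool_pos: [490.0, -75.3, 10.1]
tcp_rot: [3.142, 0.0, 0.364]
contact_force: [0.4, 0.5, -2.8]
grip_width: 25.6
finger_force: 30.0
```

```bash
python3 -m handwheel '[[[0,0,0],[0.003,0,-0.0007],0.1],[[0,0,0],[0.006,0,-0.0007],0.1],[[0,0,0],[0.009,0,-0.0007],0.1],[[0,0,0],[0.012,0,-0.0007],0.1],[[0,0,0],[0.0145,0,-0.0007],0.1],[[0,0,0],[0.0145,0,-0.0007],0.1]]'
```

```text
time: 8.65
tool_pos: [503.7, -70.3, 10.9]
tcp_rot: [3.141, -0.0, 0.364]
contact_force: [0.0, -0.2, -4.0]
grip_width: 25.8
finger_force: 30.0
```

```bash
python3 -m handwheel '[[[0,0,0],[0,0,0.0007],0.1],[[0,0,0],[0,0,0.0007],0.1],[[0,0,0],[0,0,0],0.6],[[0,0,0],[0,0,0],0.6],[[0,0,0],[0,0,0],0.6],[[0,0,0],[0,0,0],0.6],[[0,0,0],[0,0,0],0.6],[[0,0,0],[0,0,0],0.6],[[0,0,0],[0.02,0,0],0.6],[[0,0,0],[0.045,0,0],0.6],[[0,0,0],[0.06,0,0],0.6],[[0,0,0],[0.06,0,0],0.6]]'
python3 -c "
from h import *
c=snap('wrist','w5'); print(get_obs()['tool_pos'])"
```

```text
time: 9.85
tool_pos: [561.1, -48.5, 10.9]
tcp_rot: [3.141, -0.002, 0.365]
contact_force: [0.7, 0.4, 0.0]
grip_width: 55.2
finger_force: 0.0
[559.52951344 -48.7597667   10.65007276]
```

View pics/w5.png

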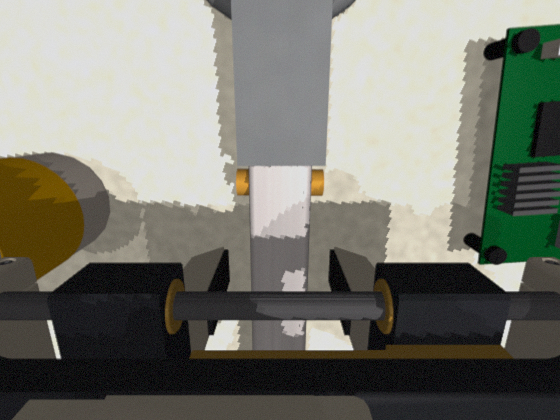

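The wrist picture shows the leg resting in the tube. The rim is at row 165 and the buttons are just outside it at (242,182) and (317,182), with the fingers open around the leg.

```bash
python3 - <<'E'
from h import *
d=np.array([.9346,.3556]);y=np.array([-.3556,.9346])
c=dict(np.load('pics/w5.npz')); W=world(c); I=c['image'].astype(int)
o=get_obs()['tool_pos']; t0=o[:2]@d; s0=o[:2]@y; print(o,t0,s0)
B=(I[...,0]>130)&(I[...,2]<70)&(np.mgrid[:420,:560][0]>150)&(np.mgrid[:420,:560][0]<210)&(np.mgrid[:420,:560][1]>225)
for a,b in((225,280),(280,340)):
    P=W[:,a:b][B[:,a:b]]; print('button t',np.percentile(P[:,:2]@d,[3,50,97])-t0,'s',np.percentile(P[:,:2]@y,[3,50,97])-s0,'z',P[:,2].min(),P[:,2].max())
for u in (245,280,315):
  col=W[155:176,u]; print(u,[(r+155,round(p[:2]@d-t0,1),round(p[2],1)) for r,p in enumerate(col)][::2])
for r in (120,140,215,240): 
  print(r,[(u,round(W[r,u,:2]@y-s0,1),round(W[r,u,2])) for u in (234,240,252,257,303,308,320,324)])
E
```

```text
[559.52951344 -48.7597667   10.65007276] 505.597310227046 -244.53957293758415
button t [48.19611413 53.40169646 57.82085855] s [14.74673629 17.56817723 19.50677887] z 31.32068010322604 168.20869466616747
button t [47.80436179 53.21686939 57.52891165] s [-17.3492955  -15.14079565 -12.94044455] z 29.719056951950165 35.99088552309456
245 [(155, np.float64(66.6), np.float64(47.0)), (157, np.float64(65.8), np.float64(46.8)), (159, np.float64(65.0), np.float64(46.9)), (161, np.float64(64.3), np.float64(47.0)), (163, np.float64(63.7), np.float64(48.2)), (165, np.float64(55.5), np.float64(-1.4)), (167, np.float64(54.4), np.float64(-2.0)), (169, np.float64(58.5), np.float64(30.1)), (171, np.float64(57.8), np.float64(31.4)), (173, np.float64(57.1), np.float64(32.4)), (175, np.float64(56.4), np.float64(33.5))]
280 [(155, np.float64(66.6), np.float64(47.4)), (157, np.float64(65.6), np.float64(45.5)), (159, np.float64(65.1), np.float64(47.4)), (161, np.float64(64.4), np.float64(48.1)), (163, np.float64(63.4), np.float64(46.2)), (165, np.float64(62.0), np.float64(41.7)), (167, np.float64(61.2), np
[... 919 characters left out ...]
loat64(24.9), -1), (240, np.float64(16.0), 47), (252, np.float64(11.5), 47), (257, np.float64(9.6), 47), (303, np.float64(-7.7), 47), (308, np.float64(-9.6), 47), (320, np.float64(-14.0), 47), (324, np.float64(-15.5), 48)]
215 [(234, np.float64(26.5), -1), (240, np.float64(23.0), 0), (252, np.float64(12.7), 41), (257, np.float64(10.5), 42), (303, np.float64(-8.9), 41), (308, np.float64(-11.0), 41), (320, np.float64(-21.9), -1), (324, np.float64(-24.0), 0)]
240 [(234, np.float64(27.1), -1), (240, np.float64(23.7), -1), (252, np.float64(12.9), 41), (257, np.float64(10.8), 41), (303, np.float64(-9.1), 42), (308, np.float64(-11.4), 40), (320, np.float64(-22.5), -1), (324, np.float64(-24.8), -1)]
```

Button centre is about 53 mm ahead of the TCP and the rim about 63 mm, so the nose is about 24 mm in. I'll advance 44 mm so the pads cover the rear half of the buttons, then pinch.

```bash
python3 -m handwheel '[[[0,0,0],[0.02,0,0],0.6],[[0,0,0],[0.04,0,0],0.6],[[0,0,0],[0.044,0,0],0.6],[[0,0,0],[0.044,0,0],0.6],[[0,0,0],[0.044,0,0],0.1],[[0,0,0],[0.044,0,0],0.1],[[0,0,0],[0.044,0,0],0.1],[[0,0,0],[0.044,0,0],0.1],[[0,0,0],[0.044,0,0],0.1],[[0,0,0],[0.044,0,0],0.1],[[0,0,0],[0.044,0,0],0.1],[[0,0,0],[0.044,0,0],0.1]]'
```

```text
time: 11.1
tool_pos: [600.4, -33.3, 10.9]
tcp_rot: [-3.142, 0.0, 0.364]
contact_force: [-2.8, -0.8, 1.6]
grip_width: 26.0
finger_force: 30.0
```

Both buttons are flush (width 26 mm). Next I'll push gently.

```bash
python3 -m handwheel '[[[0,0,0],[0.002,0,0],0.1],[[0,0,0],[0.004,0,0],0.1],[[0,0,0],[0.006,0,0],0.1],[[0,0,0],[0.0075,0,0],0.1],[[0,0,0],[0.0075,0,0],0.1],[[0,0,0],[0.0075,0,0],0.1]]'; python3 go.py 600 -33 11 20.83
```

```text
time: 11.7
tool_pos: [607.6, -30.7, 10.9]
tcp_rot: [3.142, 0.0, 0.364]
contact_force: [-3.1, -1.1, 2.1]
grip_width: 25.7
finger_force: 32.1
at [607.6 -30.7  10.9] [180.     0.    20.83] t 11.7 F [-3.1 -1.1  2.1] w 25.7
[ 0.  0. -0.] [-0.0079 -0.0005 -0.0001] mm 8.0
```

```bash
python3 -m handwheel '[[[0,0,0],[0,0,0],0.6],[[0,0,0],[0,0,0],0.6],[[0,0,0],[0,0,0],0.6],[[0,0,0],[0,0,0],0.6],[[0,0,0],[0,0,0],0.6],[[0,0,0],[-0.02,0,0],0.6],[[0,0,0],[-0.06,0,0],0.6],[[0,0,0],[-0.1,0,0],0.6],[[0,0,0],[-0.12,0,0],0.6],[[0,0,0],[-0.12,0,0],0.6],[[0,0,0],[-0.12,0,0],0.6]]'
python3 -c "
from h import *
c=snap('wrist','w6'); print(get_obs()['tool_pos']);s=snap('side','s6');t=snap('top','t6')
a=cv2.resize(t['image'][135:235,240:340],(400,400),interpolation=2); b=cv2.resize(c['image'][0:280,140:420],(400,400),interpolation=2)
cv2.imwrite('pics/c6.png',np.hstack([a,b])[:,:,::-1])"
```

```text
time: 12.8
tool_pos: [496.5, -73.6, 11.4]
tcp_rot: [3.141, -0.002, 0.363]
contact_force: [0.1, 0.2, 0.1]
grip_width: 55.5
finger_force: 0.0
[496.95893425 -73.45624526  11.29347057]
```

View pics/c6.png

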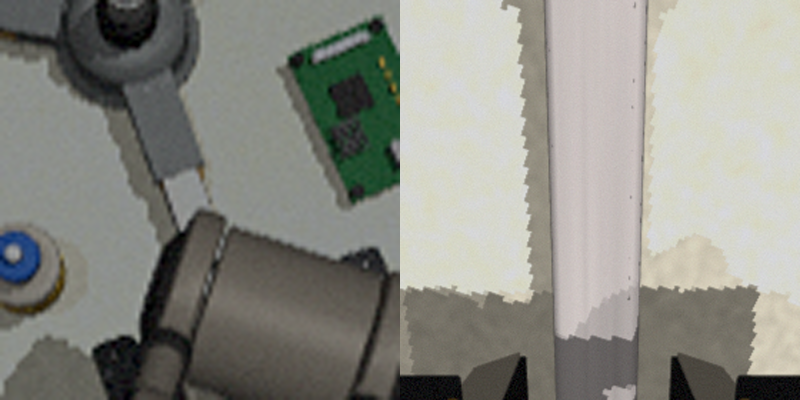

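The left pane shows the buttons almost entirely under the rim, with only a brass speck at (203,172), so they are caught. I'll regrip the leg here and push home.

```bash
python3 -m handwheel '[[[0,0,0],[0,0,0],0.1],[[0,0,0],[0,0,0],0.1],[[0,0,0],[0,0,0],0.1],[[0,0,0],[0,0,0],0.1],[[0,0,0],[0,0,0],0.1],[[0,0,0],[0,0,0],0.1],[[0,0,0],[0.003,0,0],0.1],[[0,0,0],[0.006,0,0],0.1],[[0,0,0],[0.009,0,0],0.1],[[0,0,0],[0.012,0,0],0.1],[[0,0,0],[0.015,0,0],0.1],[[0,0,0],[0.015,0,0],0.1]]'
```

```text
time: 14.15
tool_pos: [508.5, -68.2, 10.9]
tcp_rot: [-3.141, 0.002, 0.363]
contact_force: [-3.3, -3.3, 1.9]
grip_width: 25.8
finger_force: 30.0
```

```bash
python3 -m handwheel '[[[0,0,0],[0.003,0,0],0.1],[[0,0,0],[0.006,0,0],0.1],[[0,0,0],[0.009,0,0],0.1],[[0,0,0],[0.011,0,0],0.1],[[0,0,0],[0.0125,0,0],0.1],[[0,0,0],[0.0125,0,0],0.1]]'
```

```text
time: 14.75
tool_pos: [520.6, -63.7, 10.9]
tcp_rot: [-3.141, 0.001, 0.364]
contact_force: [-4.7, -0.9, 2.0]
grip_width: 25.9
finger_force: 30.0
```

```bash
for i in 1; do python3 -m handwheel '[[[0,0,0],[0.0007,0,0],0.1],[[0,0,0],[0.0014,0,0],0.1],[[0,0,0],[0.0014,0,0],0.1]]'; done
python3 -m handwheel '[[[0,0,0],[0.0007,0,0],0.1],[[0,0,0],[0.0014,0,0],0.1],[[0,0,0],[0.0014,0,0],0.1]]'
```

```text
time: 15.05
tool_pos: [520.6, -63.6, 10.9]
tcp_rot: [-3.141, 0.004, 0.364]
contact_force: [-10.1, -4.5, 6.0]
grip_width: 25.4
finger_force: 30.0
time: 15.35
tool_pos: [520.6, -63.6, 10.8]
tcp_rot: [-3.14, 0.007, 0.364]
contact_force: [-13.8, -8.4, 9.5]
grip_width: 25.8
finger_force: 30.0
```

```bash
python3 -m handwheel '[[[0,0,0],[-0.002,0,0],0.1],[[0,0,0],[-0.002,0,0],0.1],[[0,0,0],[-0.002,0,0],0.6],[[0,0,0],[-0.002,0,0],0.6],[[0,0,0],[-0.002,0,0],0.6],[[0,0,0],[-0.002,0,0],0.6],[[0,0,0],[-0.002,0,0],0.6],[[0,0,0],[-0.002,0,-0.04],0.6],[[0,0,0],[0.02,0,-0.09],0.6],[[0,0,0],[0.04,0,-0.1],0.6],[[0,0,0],[0.04,0,-0.1],0.6],[[0,0,0],[0.04,0,-0.1],0.6]]'
python3 -c "
from h import *
c=snap('wrist','w7'); o=get_obs()['tool_pos']; print(o)
d=np.array([.9346,.3556]);y=np.array([-.3556,.9346]); W=world(c); t=W[...,:2]@d; s=W[...,:2]@y
I=c['image'].astype(int); B=(I[...,0]>110)&(I[...,2]<80)&(I[...,0]>I[...,2]*1.6)&(W[...,2]<50)&(W[...,2]>10)&(abs(s+245)<30)
n,l,st,ce=cv2.connectedComponentsWithStats(B.astype(np.uint8))
for i in range(1,n):
  if st[i,4]>8: k=l==i; print(st[i],np.median(t[k]),np.percentile(s[k],[5,95]),np.median(W[k],0))
a=c['image'][0:280,140:420]; cv2.imwrite('pics/c7.png',cv2.resize(a,(580,580),interpolation=2)[:,:,::-1])"
```

```text
time: 16.55
tool_pos: [560.5, -48.1, 110.3]
tcp_rot: [-3.141, 0.001, 0.364]
contact_force: [-1.0, 0.2, -0.1]
grip_width: 55.3
finger_force: 0.0
[559.65019975 -48.22862412 109.59110312]
[253  97   3  16  30] 592.8638500617253 [-225.42602613 -224.28045462] [634.06131668   0.78994931  33.67398838]
```

View pics/c7.png

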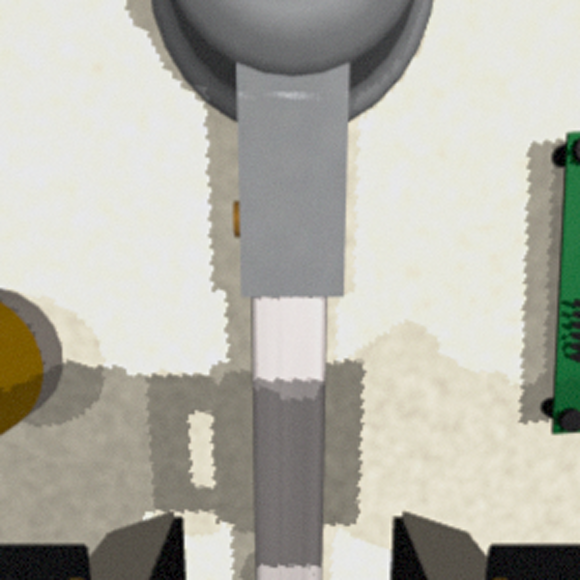

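The crop shows the left button out through its hole at (237,218). The right one is hidden by the tube edge, so I'll shift the camera right to see it.

```bash
python3 -m handwheel '[[[0,0,0],[-0.01,0.04,0],0.6],[[0,0,0],[-0.01,0.08,0],0.6],[[0,0,0],[-0.01,0.08,0],0.6],[[0,0,0],[-0.01,0.08,0],0.6],[[0,0,0],[-0.01,0.08,0],0.6]]'
python3 -c "
from h import *
c=snap('wrist','w8'); o=get_obs()['tool_pos']; print(o)
a=c['image'][0:260,60:320]; cv2.imwrite('pics/c8.png',cv2.resize(a,(590,590),interpolation=2)[:,:,::-1])"
```

```text
time: 17.1
tool_pos: [578.9, -125.9, 109.8]
tcp_rot: [-3.14, 0.002, 0.363]
contact_force: [-0.4, -0.7, -0.0]
grip_width: 54.9
finger_force: 0.0
[ 579.21084145 -125.61832969  110.11660716]
```

View pics/c8.png

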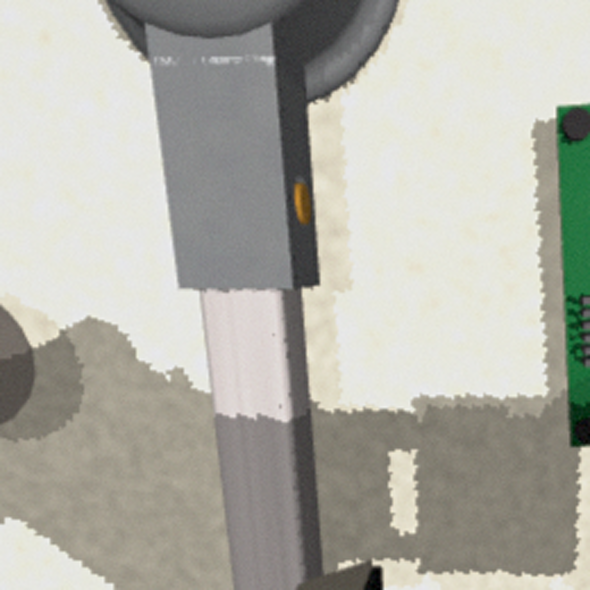

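The right button is visible in its hole at (302,203). I'll measure both buttons' distance from the rim and how far they stand out.

```bash
python3 - <<'E'
from h import *
d=np.array([.9346,.3556]);y=np.array([-.3556,.9346])
for f in('w8','w7'):
    c=dict(np.load(f'pics/{f}.npz')); W=world(c); t=W[...,:2]@d; s=W[...,:2]@y; z=W[...,2]; I=c['image'].astype(int)
    B=(I[...,0]>110)&(I[...,0]>I[...,2]*1.6)&(abs(s+245)<30)&(abs(z-30)<15)
    print(f,'brass t',np.percentile(t[B],[2,50,98]).round(1),'s',np.percentile(s[B],[2,50,98]).round(1),'z',np.percentile(z[B],[2,98]).round(1),B.sum())
    top=(abs(z-47)<2.5)&(abs(s+246)<15)&(t>540)&(t<600)&(I.max(2)<165)
    print(' top rim t',np.percentile(t[top],[1,2]).round(1),'s edges',np.percentile(s[(abs(z-47)<2.5)&(t>572)&(t<620)&(abs(s+246)<22)],[1,99]).round(1))
    wall=(abs(z-30)<10)&(s<-258)&(s>-268)&(t>560)&(t<625); 
    if wall.sum()>20: print(' wall t min',np.percentile(t[wall],[1,3]).round(1),'s',np.percentile(s[wall&~B],[10,50,90]).round(1))
    leg=(abs(z-42.5)<2)&(abs(s+246)<16)&(t>540)&(t<565); print(' leg s',np.percentile(s[leg],[1,99]).round(1))
E
```

```text
w8 brass t [588.1 593.1 598.4] s [-262.1 -261.3 -260.3] z [31.1 35.4] 50
 top rim t [568.9 569.5] s edges [-260.9 -227.2]
 wall t min [569.1 570.4] s [-261.2 -260.8 -260.5]
 leg s [-255.4 -231. ]
w7 brass t [588.5 592.5 598.1] s [-225.9 -225.  -224.2] z [31.5 35.7] 36
 top rim t [568.8 569.1] s edges [-260.5 -227.2]
 leg s [-255.  -230.5]
```

Both buttons stand out (38 mm over both). The nose measures about 58.5 mm in, which is inside tolerance but near its lower side. I'll check that it is fully home with a gentle straight push on the foot end with closed fingers.

```bash
python3 -c "
t,s=355,-245.5
print(t*.9346-s*.3556, t*.3556+s*.9346)"; python3 go.py 419.1 -103.2 110 20.83 419.1 -103.2 17 20.83
```

```text
419.0828 -103.20629999999998
at [ 579.2 -125.6  110.1] [-1.7991e+02  9.0000e-02  2.0870e+01] t 17.15 F [0.5 0.2 0.2] w 55.4
[-0.09  0.09  0.04] [-0.1416 -0.078   0.0005] mm 162.0
[-0.09  0.09  0.04] [-0.1415 -0.0778  0.0935] mm 187.0
```

```bash
python3 -m handwheel '[[[0,0,0],[-0.05,-0.03,0],0],[[0,0,0],[-0.09,-0.06,0],0],[[0,0,0],[-0.13,-0.078,0],0],[[0,0,0],[-0.155,-0.078,0],0],[[0,0,0],[-0.155,-0.078,0],0],[[0,0,0],[-0.155,-0.078,0.04],0],[[0,0,0],[-0.155,-0.078,0.08],0],[[0,0,0],[-0.155,-0.078,0.0935],0],[[0,0,0],[-0.155,-0.078,0.0935],0],[[0,0,0],[-0.155,-0.078,0.0935],0],[[0,0,0],[-0.155,-0.078,0.0935],0]]'
python3 -m handwheel '[[[0,0,0],[0.008,0,0],0],[[0,0,0],[0.016,0,0],0],[[0,0,0],[0.02,0,0],0],[[0,0,0],[0.024,0,0],0],[[0,0,0],[0.028,0,0],0],[[0,0,0],[0.028,0,0],0]]'
```

```text
time: 18.25
tool_pos: [408.7, -109.0, 18.4]
tcp_rot: [3.14, -0.002, 0.364]
contact_force: [0.6, -0.4, 0.2]
grip_width: 0.8
finger_force: 0.0
time: 18.85
tool_pos: [434.3, -98.8, 17.4]
tcp_rot: [3.141, -0.0, 0.364]
contact_force: [0.2, 0.2, 0.3]
grip_width: 0.6
finger_force: 0.0
```

```bash
python3 -m handwheel '[[[0,0,0],[0.002,0,0],0],[[0,0,0],[0.004,0,0],0],[[0,0,0],[0.006,0,0],0],[[0,0,0],[0.007,0,0],0],[[0,0,0],[0.008,0,0],0],[[0,0,0],[0.008,0,0],0]]'
python3 -m handwheel '[[[0,0,0],[0.001,0,0],0],[[0,0,0],[0.002,0,0],0],[[0,0,0],[0.002,0,0],0]]'
```

```text
time: 19.45
tool_pos: [440.9, -96.2, 17.4]
tcp_rot: [-3.141, 0.001, 0.364]
contact_force: [-1.3, -1.6, 0.3]
grip_width: 0.5
finger_force: 1.3
time: 19.75
tool_pos: [440.9, -96.0, 17.4]
tcp_rot: [-3.14, 0.004, 0.364]
contact_force: [-9.4, -8.4, 6.4]
grip_width: 0.6
finger_force: 6.4
```

```bash
python3 -m handwheel '[[[0,0,0],[0.001,0,0],0],[[0,0,0],[0.002,0,0],0],[[0,0,0],[0.003,0,0],0],[[0,0,0],[0.003,0,0],0]]'
```

```text
time: 20.15
tool_pos: [440.8, -95.7, 17.3]
tcp_rot: [-3.139, 0.01, 0.365]
contact_force: [-22.5, -17.7, 16.5]
grip_width: 0.6
finger_force: 13.8
```

It is a hard stop at about 28 N with no motion, so the leg is at the end of the bore. I'll retreat and hand in.

```bash
python3 -m handwheel '[[[0,0,0],[-0.01,0,0],0],[[0,0,0],[-0.03,0,0],0],[[0,0,0],[-0.04,0,0],0],[[0,0,0],[-0.04,0,-0.05],0],[[0,0,0],[-0.04,0,-0.1],0],[[0,0,0],[-0.04,0,-0.12],0],[[0,0,0],[-0.04,0,-0.12],0],[[0,0,0],[-0.04,0,-0.12],0],[[0,0,0],[-0.04,0,-0.12],0]]'
python3 -c "
from h import *
d=np.array([.9346,.3556]);y=np.array([-.3556,.9346])
c=snap('wrist','w9'); W=world(c); t=W[...,:2]@d; s=W[...,:2]@y; z=W[...,2]; I=c['image'].astype(int)
B=(I[...,0]>110)&(I[...,0]>I[...,2]*1.6)&(abs(s+245)<30)&(abs(z-30)<15)&(t>570); print('brass',B.sum(),t[B].mean() if B.any() else 0)
k=(abs(z-43)<4)&(abs(s+245)<9)&(t<560); print('leg z slope',np.polyfit(t[k],z[k],1), 'yaw slope',np.polyfit(t[k],s[k],1)[0])
print(close_job())"
```

```text
time: 21.05
tool_pos: [407.8, -108.1, 136.2]
tcp_rot: [-3.14, 0.002, 0.363]
contact_force: [0.3, 0.3, 0.2]
grip_width: 0.5
finger_force: 0.0
brass 0 0
leg z slope [-4.59326926e-03  4.40824549e+01] yaw slope 0.0008384516809738652
the job is handed in; nothing more can be done
None
```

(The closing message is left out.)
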